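Put the wire-forming mandrel away in its two-part case

TASK

Put the straight, wooden-handled mandrel away: take it out of the wooden rack and slide it down the tube of the metal case, turning it until its flat foot drops into the slot hidden at the bottom and it is fully home. Then set the hood over it so that it sits level on the case's shoulder. Leave the tapered mandrel, pliers, jar and wood offcut where they are.

Things in the scene. Friction and masses are not known exactly. Their poses are not given: they have to be found in the camera images.
- mandrel: Straight mandrel, 150 mm long, 0.3 kg, upright in one of the rack's holes. Origin: centre of its lower end, z up its axis. From below: flat foot 14 mm high, 26 mm wide (its x), 8 mm thick (its y); round steel shaft 30 mm in diameter from 14 to 100 mm, lower edge chamfered; round wooden handle 26 mm in diameter from 100 to 150 mm, to grip.
- case: Lower part of the aluminium case, fixed, upright. Origin: underside centre of its foot, a plate 120 mm (its x) by 80 mm (its y) by 10 mm. On it stands a round tube, outside diameter 54 mm up to a flat shoulder 85 mm above the origin, then 42 mm up to the open rim at 100 mm. Bore 32.6 mm in diameter, 1.3 mm clear all round the mandrel's shaft.
- case_mouth (a point): Centre of the tube's open mouth, on the bore's axis, 100 mm above the case's origin; axes as the case's.
- case_slot (a point): On the bore's axis, top of the hidden fixed insert, 24 mm above the case's origin; axes as the case's. In the insert: slot 29 x 11 mm, 14 mm deep, for the mandrel's foot (either way round). The slot's direction changes and is not reported: within 35 degrees either way of the foot plate's long side (x). Feel for it: turn the mandrel with a light push down; it drops 14 mm.
- hood: Upper part of the case: round aluminium hood standing open end down on the bench. Outside diameter 57 mm, height 85 mm, wall 4 mm, inside 80 mm deep, 0.12 kg. Origin: centre of its open lower rim; z up. It goes over the mandrel's handle and the tube's upper part (3.5 mm clear all round) and rests on the shoulder, but only if the mandrel is fully home.
- rack: Wooden block fixed to the bench, 75 mm (x) by 170 mm (y) by 55 mm high. Origin: underside centre. Two round holes 33 mm in diameter, 45 mm deep, at y = -42 and +42 mm; one holds the straight mandrel, the other the tapered one. Mandrels stand on the hole's floor, 10 mm above the bench.
- taper: Bystander: tapered steel mandrel 150 mm long in the rack's other hole, 29 mm across below, narrowing to 14 mm at the top, no handle. Origin: centre of its lower end.
- pliers: Bystander: pliers with wooden grips lying on the bench, 150 mm long. Origin: under the pivot; jaws along x.
- jar: Bystander: glass jar with a lid, 56 mm in diameter, 70 mm high. Origin: underside centre.
- offcut: Bystander: wood offcut 50 x 90 x 24 mm lying on the bench. Origin: underside centre.
There are look-alikes about, which are no part of the job. Leave any yellow look-alike of the mandrel alone.

How it is judged:
By the outcome, as a careful person would: the job done as asked, in the order asked, and still so for the second after the job is handed in, with the robot touching nothing.
It also fails if it takes over 72 s, if anything falls off the work surface, if the arm or the gripper's body presses on something with over 40 N, if the wrist force passes 120 N, or if a joint passes its speed limit or range.

ROBOT

A 7-joint arm with a two-finger parallel gripper is mounted at the origin on the work surface. World frame = base frame: x ahead of the robot, y to its left, z up, the work surface at z = 0. Lengths are in m, angles in rad, forces in N, time in s.
With the tool pointing down it reaches from about 0.425 to 1.025 m from the base axis. Payload 9.4 kg.
Tool frame: the origin (TCP) lies midway between the tips of the shut fingers; the grasp point (between the pads) lies 19 mm behind it (r.hold_point_z is the distance from the TCP to the grasp point, in m); z points along the fingers, y is the line along which they close (so a half turn about z gives the same grasp; the last joint's range is limited). The gripper opens to 85 mm and grips with 20 to 120 N. Pads are 22 mm wide; open, the fingers measure 114 mm over their backs; the gripper's body (76 mm by 85 mm) begins 54 mm behind the grasp point. The pads swing forward as they close: fully open they stand 13 mm farther back than shut.
Start: joints at [1.147, 0.599, -0.003, 1.599, 0.002, 0.943, -0.08], TCP at [0.246, -0.682, 0.231] pointing down, gripper open.
Joint ranges: [-2.57, 2.57], [-0.35, 1.97], [-1.29, 1.29], [0.11, 2.56], [-1.05, 4.19], [0.11, 1.86], [-2.63, 2.63]. Speed limits (rad/s): [2.22, 2.22, 3.01, 3.01, 3.14, 3.14, 3.14].

INTERFACE

Orientations are given as a unit quaternion [w, x, y, z].
In Python, from bench import monitor, optics, r, models gives the robot as it stands. The module is installed in compiled form; this text tells all that it offers.
- The arm moves only by the tool arm_command, never from a script. Its argument "targets" is a list of rows, each an object of numbers: "wx", "wy", "wz": the turn, a rotation vector about the tool's x, y, z in rad; "tx", "ty", "tz": the shift along the tool's x, y, z in m; "jaw": the finger opening in m, from 0 to 0.0854. A call has 1 to 12 rows; each row shifts and turns the commanded pose from where the row before left it, along the tool's axes as they then stand; what a row does not reach is not made up. A row lasts 1/8 s, in which the tool goes at most 62.5 mm and 10.7 degrees, less where a joint would pass 70% of its speed; a pose out of reach is approached as far as the arm can. A call is refused whole if a number of a shift passes 0.0625 or a number of a turn 0.188, either way. A call with a gripper value outside its range is refused whole. The fingers move at their own pace and stop on an object; "squeeze" is the grip in N (left out, the last holds). Time passes only in rows, so rows that do not move let the fingers close. It gives the time, the measured TCP pose, the force, the opening and the grip force at its end, in the units of the state.
- monitor.get_obs(): the state, without advancing time (a new reading comes with each control period).
- optics.snapshot(name): name is "scene" or "top" or "wrist"; returns a dict with "image" (400x640x3 uint8, red, green, blue), "fx", "fy", "cx", "cy" (pixels), "k1" (the pictures are not rectified: a ray, as slopes to the right and down, at radius r is drawn at 1 + k1 r^2 times it, then the intrinsics apply), "camera_from_world" (4x4, takes a point from world to camera coordinates); the wrist camera has in their place "T_tool_cam" (4x4, takes a point from camera to tool coordinates, whose origin is the TCP and whose axes are the flange's). Camera axes: x right, y down, z forward; pixel columns grow to the right and rows downward; lengths in m; the calibration is good to about 2 mm. A picture is of the moment at which its call begins: read the wrist's pose just before it. There is no depth.
- r.job_done(): hands the job in; it is judged then, once.
Trained networks look in a picture, given as the dict that the camera call returned (one of the last four; its "shot" number tells which), for a name from the list of things; names that differ only in an ending like _2 or _b are one class to them, and where a whole thing is asked for, a point or a joint stands for the part that bears it (a point fixed in the world has none). Each returns a list of dicts, best first, with "score" (0 to 1); they miss things now and then, are a little off and sometimes report something else, mostly with a low value. They report only what shows in the picture. A call takes as long as a camera call. They do not tell look-alikes from the thing itself.
- models.look_for(picture, name): "point" ([column, row] in pixels, amid what is visible of it).
- models.outline_of(picture, name): "mask" (400x640 bool, what is visible of it) and "point" ([column, row] in pixels, amid what is visible of it).
- models.mark_of(picture, name): "point" ([column, row] in pixels: a listed point, or the origin of a listed thing).
The state is a dict: "t": time; "joints": joint angles; "joint_velocities": joint speeds; "effort": joint torques, N m; "eef_pos": TCP position; "ee_rot": TCP orientation; "ft_force": force on the tool from outside, world axes, zero at the start; "ft_torque": the same for the moment, N m; "finger_gap": finger opening in m; "gripper_force": force on a finger pad.
Only numpy, scipy, OpenCV 4.12 (cv2) and the standard library are available. Lean on these libraries where they do the work, as an engineer would, in place of code of your own. Each camera call takes 0.05 s, during which the arm holds its last target. There are 200 camera calls.

## Working session

There is one attempt and no reset: what is moved stays moved. The work goes in short steps, Python scripts to look and compute and a tool call to move; the robot and the scene stay as the last step left them, time stands still between calls to the robot, and variables do not carry over. Pictures are saved under pics/ and viewed, at most 10 in all, crops included, and the job is handed in when it is done.

Besides the shell and the picture viewer there is one more tool, called after ">>>" as name([rows], argument=value, ...), one row to a line, values as JSON. arm_command: Moves the arm, as the interface text tells. Its arguments: {"type":"object","properties":{"targets":{"type":"array"},"squeeze":{"type":"number"}},"required":["targets"]}

```bash
mkdir -p pics; cat > h.py <<'E'
import numpy as np, cv2
from bench import monitor, optics, r, models
from scipy.spatial.transform import Rotation as R
def rot(q): return R.from_quat([q[1],q[2],q[3],q[0]])
def camT(p,o=None):
    if "camera_from_world" in p: return np.linalg.inv(np.array(p["camera_from_world"]))
    T=np.eye(4);T[:3,:3]=rot(o["ee_rot"]).as_matrix();T[:3,3]=o["eef_pos"]
    return T@np.array(p["T_tool_cam"])
def ray(p,px,o=None):
    d=np.array([(px[0]-p["cx"])/p["fx"],(px[1]-p["cy"])/p["fy"]]);u=d.copy()
    for _ in range(20): u=d/(1+p["k1"]*(u@u))
    T=camT(p,o);return T[:3,3],T[:3,:3]@np.array([u[0],u[1],1])
def atz(p,px,z,o=None):
    c,d=ray(p,px,o);return c+d*(z-c[2])/d[2]
def proj(p,X,o=None):
    T=np.linalg.inv(camT(p,o));c=T[:3,:3]@np.array(X)+T[:3,3];u=c[:2]/c[2];u=u*(1+p["k1"]*(u@u))
    return np.array([u[0]*p["fx"]+p["cx"],u[1]*p["fy"]+p["cy"]])
def tri(*rays):
    A=0;b=0
    for c,d in rays:
        d=d/np.linalg.norm(d);P=np.eye(3)-np.outer(d,d);A=A+P;b=b+P@c
    return np.linalg.solve(A,b)
def save(p,n,crop=None,s=1):
    im=p["image"][...,::-1]
    if crop: im=im[crop[1]:crop[3],crop[0]:crop[2]]
    cv2.imwrite("pics/"+n,cv2.resize(im,None,fx=s,fy=s,interpolation=cv2.INTER_CUBIC))
E
python3 - <<'E'
from h import *
o=monitor.get_obs();print(o["t"],o["eef_pos"],o["ee_rot"],o["finger_gap"],r.hold_point_z)
S={}
for n in("scene","top","wrist"):
    p=optics.snapshot(n);S[n]=p;save(p,n+"0.png")
    if n!="wrist": print(n,camT(p)[:3,3].round(3))
    for k in("mandrel","case","case_mouth","hood","rack","taper"):
        try: print(n,k,[(np.round(d["point"]).tolist(),round(d["score"],2), atz(p,d["point"],{"case_mouth":.1,"mandrel":.01}.get(k,0),o).round(3).tolist()[:2]) for d in models.mark_of(p,k)[:4]])
        except Exception as e: print(k,e)
v=np.hstack([S["scene"]["image"],S["top"]["image"]])
print(np.array(S["wrist"]["T_tool_cam"]).round(3).tolist())
E
```

```text
0.0 [ 0.24625013 -0.6813859   0.23042172] [-7.53303113e-04  9.84998958e-01  1.72558524e-01 -2.00474579e-04] 0.08535340666463376 0.0187
scene [0.991 0.653 0.698]
scene mandrel [([444.0, 250.0], 0.87, [0.382, 0.285]), ([448.0, 301.0], 0.86, [0.486, 0.391]), ([419.0, 271.0], 0.85, [0.479, 0.297]), ([405.0, 261.0], 0.25, [0.481, 0.257])]
scene case [([341.0, 217.0], 0.78, [0.501, 0.043])]
scene case_mouth [([342.0, 184.0], 0.9, [0.496, 0.037]), ([227.0, 202.0], 0.66, [0.755, -0.067])]
scene hood [([269.0, 163.0], 0.67, [0.527, -0.283])]
scene rack [([402.0, 262.0], 0.57, [0.481, 0.249])]
scene taper [([388.0, 250.0], 0.58, [0.482, 0.201]), ([341.0, 220.0], 0.49, [0.508, 0.051]), ([271.0, 163.0], 0.25, [0.522, -0.28])]
top [0.269 0.043 1.407]
top mandrel [([233.0, 268.0], 0.72, [0.37, 0.276]), ([188.0, 224.0], 0.65, [0.487, 0.406]), ([228.0, 228.0], 0.52, [0.48, 0.297]), ([320.0, 216.0], 0.3, [0.516, 0.046])]
top case [([321.0, 221.0], 0.58, [0.506, 0.043])]
top case_mouth [([323.0, 217.0], 0.57, [0.499, 0.038])]
top hood [([437.0, 215.0], 0.81, [0.526, -0.279])]
top rack [([245.0, 230.0], 0.8, [0.475, 0.252])]
top taper [([258.0, 223.0], 0.43, [0.496, 0.216])]
wrist mandrel []
wrist case []
wrist case_mouth []
wrist hood []
wrist rack []
wrist taper []
[[-0.0, -0.956, -0.292, 0.075], [1.0, -0.0, 0.0, -0.0], [-0.0, -0.292, 0.956, -0.144], [0.0, 0.0, 0.0, 1.0]]
```

View pics/scene0.png

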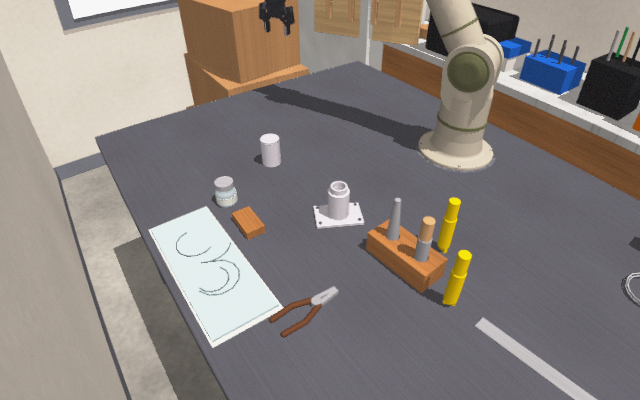

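View pics/top0.png

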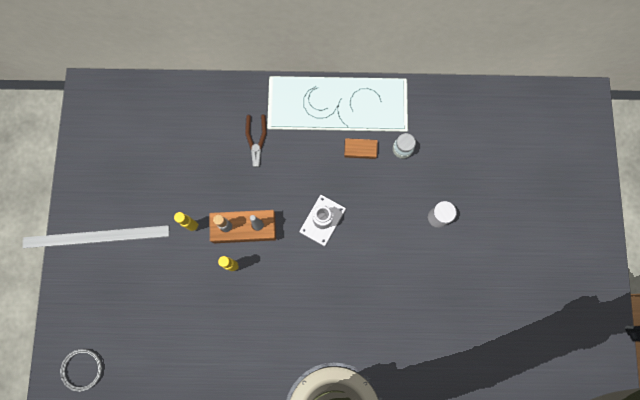

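The scene picture shows three mandrel-like things. Two are yellow and stand on the bench, at (450,225) and (457,278). The third has a wooden handle and a steel shaft and stands in the rack at (426,238), next to the taper at (395,218). The third one fits the description. The case is at (340,205), the hood at (270,150) and the jar at (226,192). I'll confirm with a crop and refine the positions.

```bash
python3 - <<'E'
from h import *
s=optics.snapshot("scene");t=optics.snapshot("top")
a=s["image"][180:310,310:490,::-1];b=t["image"][180:290,160:360,::-1]
a=cv2.resize(a,(554,400),interpolation=3)
cv2.imwrite("pics/c1.png",a)
# rough top centre of handle: triangulate
print(s["fx"],t["fx"])
for nm in("mandrel","taper","hood","case"):
  for p,n in((s,"s"),(t,"t")):
    print(nm,n,[(np.round(d["point"],1).tolist(),round(d["score"],2),int(d["mask"].sum())) for d in models.outline_of(p,nm)[:4]])
# case plate from top image: threshold bright near (323,220)
d=models.outline_of(t,"case")[0]["mask"].astype(np.uint8)
c=max(cv2.findContours(d,0,1)[0],key=cv2.contourArea)
bx=cv2.boxPoints(cv2.minAreaRect(c));W=np.array([atz(t,q,.01)[:2] for q in bx]);print(W.round(3).tolist(),W.mean(0))
for i in range(2):
  e=W[i+1]-W[i];print(np.linalg.norm(e),np.degrees(np.arctan2(e[1],e[0])))
E
```

```text
404.49106828995843 516.0139710515222
mandrel s [([456.4, 276.9], 0.82, 849), ([423.9, 234.6], 0.74, 562), ([447.9, 224.2], 0.64, 744)]
mandrel t [([221.0, 220.2], 0.79, 201), ([184.8, 216.1], 0.76, 261), ([229.8, 265.8], 0.5, 207)]
taper s [([392.6, 221.8], 0.71, 438)]
taper t [([254.6, 222.1], 0.72, 160), ([321.2, 223.0], 0.51, 1239)]
hood s [([266.1, 149.6], 0.84, 578)]
hood t [([440.8, 212.4], 0.6, 515)]
case s [([339.8, 213.1], 0.87, 1548)]
case t [([322.3, 222.7], 0.9, 1218)]
[[0.471, 0.105], [0.58, 0.046], [0.541, -0.024], [0.433, 0.035]] [0.50611032 0.0403002 ]
0.1238914035705783 -28.158916128499555
0.0808563272154544 -119.3300917995897
```

View pics/c1.png

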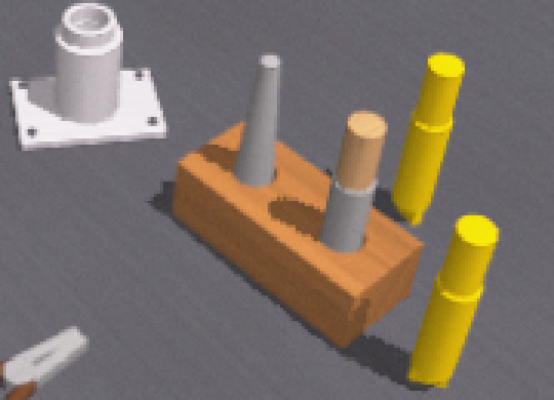

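>>> arm_command([
  {"tz":-0.02,"tx":0.05,"ty":-0.04},
  {"tz":-0.02,"tx":0.05,"ty":-0.04},
  {"tz":-0.02,"tx":0.04,"ty":-0.04},
  {"ty":-0.06},
  {"ty":-0.06},
  {"ty":-0.06},
  {"ty":-0.06},
  {"ty":-0.06},
  {"ty":-0.06},
])

```text
invalid input at $.targets[0]: expected keys wx, wy, wz, tx, ty, tz, jaw
```

The crop confirms it: the wooden-handled mandrel is in the rack, and both yellow ones stand on the bench. Moving there.

>>> arm_command([
  {"wx":0,"wy":0,"wz":0,"tx":0.045,"ty":-0.04,"tz":-0.012,"jaw":0.085},
  {"wx":0,"wy":0,"wz":0,"tx":0.045,"ty":-0.04,"tz":-0.012,"jaw":0.085},
  {"wx":0,"wy":0,"wz":0,"tx":0.045,"ty":-0.04,"tz":-0.012,"jaw":0.085},
  {"wx":0,"wy":0,"wz":0,"tx":0.045,"ty":-0.04,"tz":-0.012,"jaw":0.085},
  {"wx":0,"wy":0,"wz":0,"tx":0.045,"ty":-0.04,"tz":-0.012,"jaw":0.085},
  {"wx":0,"wy":0,"wz":0,"tx":0.045,"ty":-0.04,"tz":-0.012,"jaw":0.085},
  {"wx":0,"wy":0,"wz":0,"tx":0.045,"ty":-0.04,"tz":-0.012,"jaw":0.085},
  {"wx":0,"wy":0,"wz":0,"tx":0.045,"ty":-0.04,"tz":-0.012,"jaw":0.085},
  {"wx":0,"wy":0,"wz":0,"tx":0.02,"ty":-0.055,"tz":0,"jaw":0.085},
  {"wx":0,"wy":0,"wz":0,"tx":0.02,"ty":-0.055,"tz":0,"jaw":0.085},
  {"wx":0,"wy":0,"wz":0,"tx":0.02,"ty":-0.055,"tz":0,"jaw":0.085},
  {"wx":0,"wy":0,"wz":0,"tx":0.02,"ty":-0.055,"tz":0,"jaw":0.085},
])

```text
t: 3.1
eef_pos: [0.4765, -0.0226, 0.3276]
ee_rot: [0.0, 0.985, 0.172, 0.0]
ft_force: [1.8, -1.2, 0.5]
finger_gap: 0.0854
gripper_force: 0.0
```

>>> arm_command([
  {"wx":0,"wy":0,"wz":0,"tx":0.02,"ty":-0.055,"tz":0,"jaw":0.085},
  {"wx":0,"wy":0,"wz":0,"tx":0.02,"ty":-0.055,"tz":0,"jaw":0.085},
  {"wx":0,"wy":0,"wz":0,"tx":0.02,"ty":-0.055,"tz":0,"jaw":0.085},
  {"wx":0,"wy":0,"wz":0,"tx":0.02,"ty":-0.055,"tz":0,"jaw":0.085},
  {"wx":0,"wy":0,"wz":-0.18,"tx":0,"ty":0,"tz":0,"jaw":0.085},
  {"wx":0,"wy":0,"wz":-0.18,"tx":0,"ty":0,"tz":0,"jaw":0.085},
  {"wx":0,"wy":0,"wz":-0.18,"tx":0,"ty":0,"tz":0,"jaw":0.085},
  {"wx":0,"wy":0,"wz":-0.18,"tx":0,"ty":0,"tz":0,"jaw":0.085},
  {"wx":0,"wy":0,"wz":-0.18,"tx":0,"ty":0,"tz":0,"jaw":0.085},
  {"wx":0,"wy":0,"wz":-0.18,"tx":0,"ty":0,"tz":0,"jaw":0.085},
  {"wx":0,"wy":0,"wz":-0.14,"tx":0,"ty":0,"tz":0,"jaw":0.085},
  {"wx":0,"wy":0,"wz":0,"tx":0,"ty":0,"tz":0,"jaw":0.085},
])

```text
t: 4.6
eef_pos: [0.4772, 0.2095, 0.3273]
ee_rot: [-0.0, 0.709, 0.705, 0.0]
ft_force: [0.6, 0.1, 0.1]
finger_gap: 0.085
gripper_force: 0.0
```

```bash
python3 - <<'E'
from h import *
o=monitor.get_obs();p=optics.snapshot("wrist");save(p,"w1.png")
print(p["fx"],p["cx"],p["cy"],p["k1"])
for n in("mandrel","taper","case"):
  for d in models.outline_of(p,n)[:3]:print(n,np.round(d["point"]),d["score"],d["mask"].sum())
print([ (np.round(d["point"]),d["score"],atz(p,d["point"],.1,o)) for d in models.mark_of(p,"case_mouth")])
print(proj(p,[.48,.297,.16],o))
E
```

```text
340.08969975521694 320.5590580654672 197.73162623003216 -0.03077547307616795
mandrel [326.   4.] 0.77 269
mandrel [226. 102.] 0.76 1382
taper [324. 160.] 0.84 704
case [342. 265.] 0.94 4543
[]
[323.28580742  78.69627584]
```

View pics/w1.png

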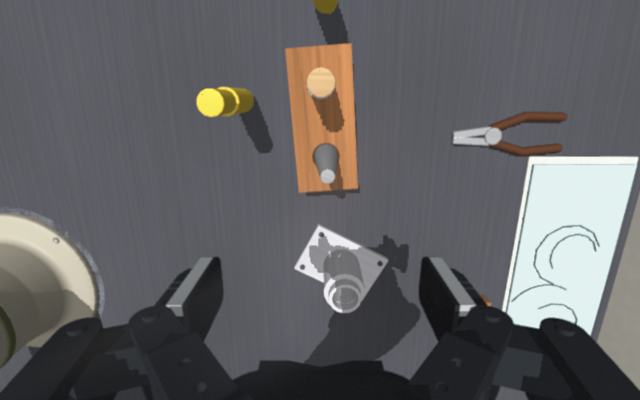

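The wrist picture shows the mandrel's handle top at (321,82), the taper tip at (327,176), the case mouth at about (345,293) and a yellow look-alike at (212,102). I'll fit the handle disc and the tube rim.

```bash
python3 - <<'E'
from h import *
o=monitor.get_obs();p=optics.snapshot("wrist");im=p["image"]
print(im[82,321],im[82,345],im[293,345],im[280,345], im[305,345])
lab=cv2.cvtColor(im,cv2.COLOR_RGB2LAB).astype(float)
def blob(seed,tol,box):
    m=(np.linalg.norm(lab-lab[seed[1],seed[0]],axis=2)<tol).astype(np.uint8)
    k=np.zeros_like(m);k[box[1]:box[3],box[0]:box[2]]=1;m*=k
    n,l,s,c=cv2.connectedComponentsWithStats(m);i=l[seed[1],seed[0]]
    cc=max(cv2.findContours((l==i).astype(np.uint8),0,1)[0],key=cv2.contourArea)
    return cv2.fitEllipse(cc),s[i]
for tol in(15,22,30):
    e,s=blob((321,82),tol,(295,60,350,100));print(e,s,atz(p,e[0],.16,o))
# rim outer 42mm: edges; synthetic check
m=[d for d in models.outline_of(p,"case")][0]["mask"].astype(np.uint8)
g=cv2.cvtColor(im,cv2.COLOR_RGB2GRAY)
cr=cv2.resize(im[205:325,280:400,::-1],None,fx=5,fy=5,interpolation=cv2.INTER_CUBIC)
X=[.5,.04]
def circ(c,r,z): return np.array([proj(p,[c[0]+r*np.cos(a),c[1]+r*np.sin(a),z],o) for a in np.linspace(0,2*np.pi,90)])
# fit: maximize gradient magnitude along bore circle & outer circle
G=cv2.GaussianBlur(g.astype(np.float32),(0,0),1.0);gm=np.hypot(cv2.Sobel(G,5,1,0),cv2.Sobel(G,5,0,1))
def score(c):
    s=0
    for r_,z in((.0163,.1),(.021,.1),(.027,.085)):
        q=circ(c,r_,z).astype(np.float32);s+=cv2.remap(gm,q[None,:,0],q[None,:,1],1).mean()
    return s
best=max(((score((x,y)),x,y) for x in np.arange(.48,.53,.0005) for y in np.arange(.02,.065,.0005)));print(best)
c=best[1:]
for r_,z,col in((.0163,.1,(0,0,255)),(.021,.1,(0,255,0)),(.027,.085,(255,0,0))):
    cv2.polylines(cr,[((circ(c,r_,z)-[280,205]+.5)*5).astype(np.int32)],True,col,1)
# plate yaw fit: project rectangle
def rect(c,y):
    C,S=np.cos(y),np.sin(y);P=[(sx*.06,sy*.04) for sx,sy in((1,1),(1,-1),(-1,-1),(-1,1),(1,1))]
    L=np.concatenate([np.linspace(P[i],P[i+1],30) for i in range(4)])
    return np.array([proj(p,[c[0]+C*a-S*b,c[1]+S*a+C*b,.01],o) for a,b in L])
def sc(y,c=c):
    q=rect(c,y).astype(np.float32);return cv2.remap(gm,q[None,:,0],q[None,:,1],1).mean()
by=max((sc(np.radians(y)),y) for y in np.arange(-45,-10,.5));print("yaw",by)
b2=max((sc(np.radians(y),(c[0]+dx,c[1]+dy)),y,dx,dy) for y in np.arange(by[1]-4,by[1]+4,1) for dx in np.arange(-.006,.0061,.001) for dy in np.arange(-.006,.0061,.001));print(b2)
cv2.polylines(cr,[((rect(c,np.radians(by[1]))-[280,205]+.5)*5).astype(np.int32)],True,(0,255,255),1)
cv2.imwrite("pics/w2.png",cr)
E
```

```text
[235 197 146] [221 155 100] [110 109 111] [112 111 114] [111 110 113]
((320.5368347167969, 81.52233123779297), (26.489479064941406, 27.2971134185791), 178.8871612548828) [307  68  28  28 605] [0.47753464 0.29482624 0.16      ]
((320.5650634765625, 81.66883087158203), (26.885547637939453, 27.941059112548828), 177.3129119873047) [307  68  28  29 628] [0.47755845 0.29470473 0.16      ]
((320.5216369628906, 81.72197723388672), (27.11384391784668, 28.624401092529297), 9.193049430847168) [307  67  28  30 648] [0.47752046 0.29466092 0.16      ]
(np.float32(463.7436), np.float64(0.5065), np.float64(0.03800000000000002))
yaw (np.float32(214.98135), np.float64(-28.5))
(np.float32(217.57979), np.float64(-28.5), np.float64(0.0), np.float64(0.001))
```

View pics/w2.png

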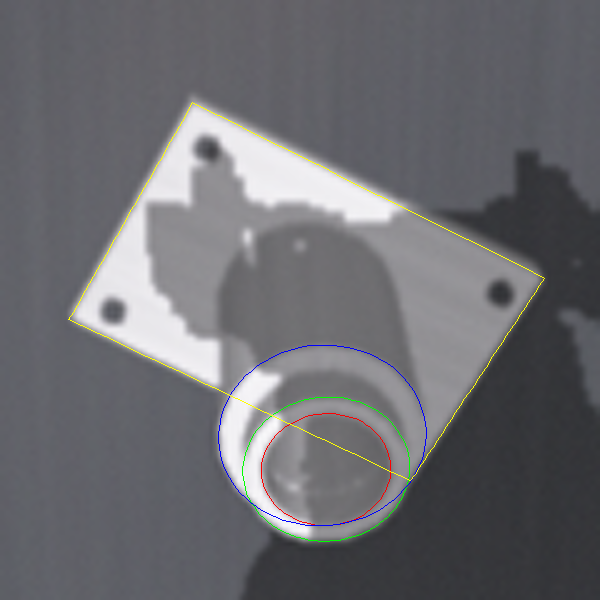

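The overlay matches the rim, shoulder and plate, so the case is at (0.5065, 0.038) with yaw −28.5°. The handle is at (0.4775, 0.2947). Grasping now.

>>> arm_command([
  {"wx":0,"wy":0,"wz":0,"tx":0.0425,"ty":0,"tz":0.03,"jaw":0.085},
  {"wx":0,"wy":0,"wz":0,"tx":0.0425,"ty":0,"tz":0.03,"jaw":0.085},
  {"wx":0,"wy":0,"wz":0,"tx":0,"ty":0,"tz":0.05,"jaw":0.085},
  {"wx":0,"wy":0,"wz":0,"tx":0,"ty":0,"tz":0.05,"jaw":0.085},
  {"wx":0,"wy":0,"wz":0,"tx":0,"ty":0,"tz":0.03,"jaw":0.085},
  {"wx":0,"wy":0,"wz":0,"tx":0,"ty":0,"tz":0.02,"jaw":0.085},
  {"wx":0,"wy":0,"wz":0,"tx":0,"ty":0,"tz":0,"jaw":0.02},
  {"wx":0,"wy":0,"wz":0,"tx":0,"ty":0,"tz":0,"jaw":0.02},
  {"wx":0,"wy":0,"wz":0,"tx":0,"ty":0,"tz":0,"jaw":0.02},
  {"wx":0,"wy":0,"wz":0,"tx":0,"ty":0,"tz":0,"jaw":0.02},
  {"wx":0,"wy":0,"wz":0,"tx":0,"ty":0,"tz":0,"jaw":0.02},
  {"wx":0,"wy":0,"wz":0,"tx":0,"ty":0,"tz":0,"jaw":0.02},
], squeeze=60)

```text
t: 6.45
eef_pos: [0.4779, 0.295, 0.1184]
ee_rot: [0.0, 0.709, 0.706, 0.001]
ft_force: [-0.3, -0.8, 6.2]
finger_gap: 0.0243
gripper_force: 58.8
```

>>> arm_command([
  {"wx":0,"wy":0,"wz":0,"tx":0,"ty":0,"tz":-0.02,"jaw":0.02},
  {"wx":0,"wy":0,"wz":0,"tx":0,"ty":0,"tz":-0.03,"jaw":0.02},
  {"wx":0,"wy":0,"wz":0,"tx":0,"ty":0,"tz":-0.05,"jaw":0.02},
  {"wx":0,"wy":0,"wz":0,"tx":0,"ty":0,"tz":-0.05,"jaw":0.02},
  {"wx":0,"wy":0,"wz":0,"tx":0,"ty":0,"tz":-0.05,"jaw":0.02},
  {"wx":-0.123,"wy":0.085,"wz":0,"tx":0,"ty":0,"tz":0,"jaw":0.02},
  {"wx":-0.123,"wy":0.085,"wz":0,"tx":0,"ty":0,"tz":0,"jaw":0.02},
  {"wx":-0.123,"wy":0.085,"wz":0,"tx":0,"ty":0,"tz":0,"jaw":0.02},
  {"wx":-0.123,"wy":0.085,"wz":0,"tx":0,"ty":0,"tz":0,"jaw":0.02},
  {"wx":0,"wy":0,"wz":0,"tx":0,"ty":0,"tz":0,"jaw":0.02},
])

```text
t: 7.7
eef_pos: [0.4774, 0.2921, 0.3161]
ee_rot: [0.057, 0.679, 0.676, 0.28]
ft_force: [0.2, 0.8, -2.9]
finger_gap: 0.0249
gripper_force: 59.7
```

```bash
python3 - <<'E'
from h import *
o=monitor.get_obs();p=optics.snapshot("scene")
M=rot(o["ee_rot"]).as_matrix();b=o["eef_pos"]+M[:,2]*.108
print(M.round(3).tolist(),o["eef_pos"]);c=proj(p,b).astype(int);print(c,proj(p,o["eef_pos"]))
save(p,"s2.png",(c[0]-40,c[1]-40,c[0]+40,c[1]+30),8)
E
```

```text
[[-0.071, 0.887, 0.457], [0.95, -0.079, 0.302], [0.304, 0.456, -0.837]] [0.4774479  0.29212873 0.31614644]
[428 213] [442.67783993 153.55141137]
```

View pics/s2.png

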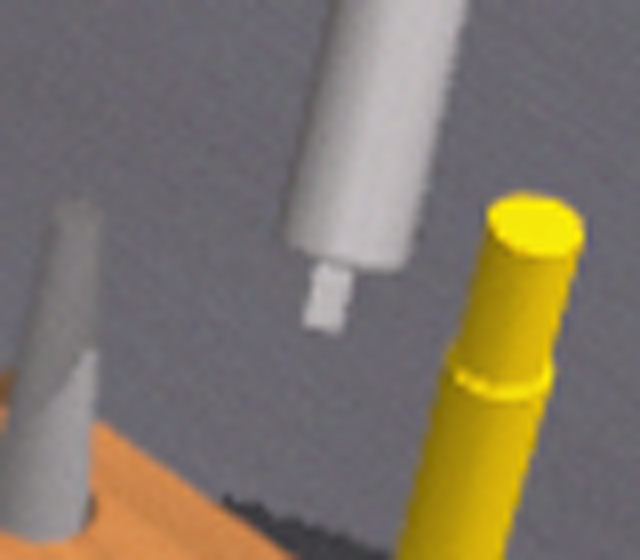

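The foot shows almost end-on at crop pixel (326,295), slightly left of the shaft's axis. I'll read the pixel values on either side of it.

```bash
python3 - <<'E'
from h import *
o=monitor.get_obs();p=optics.snapshot("scene")
M=rot(o["ee_rot"]).as_matrix();e=np.array(o["eef_pos"])
g=p["image"].astype(int)
for y in range(203,217): print(y,[int(v) for v in g[y,420:442].mean(1)])
bot=e+M[:,2]*.108
cam=camT(p)[:3,3];v=cam-bot;v=M.T@v/np.linalg.norm(v);print("cam dir in tool",v.round(3),np.degrees(np.arctan2(v[1],v[0])))
# fit shaft axis line error
for y in(180,190,198): 
    row=g[y,405:465].mean(1).astype(int).tolist();print(y,row)
for s in(.02,.06,.094,.101,.108): print(s,proj(p,e+M[:,2]*s).round(1))
r0=proj(p,bot)
for a in range(0,180,15):
    d=M@[.013*np.cos(np.radians(a)),.013*np.sin(np.radians(a)),0];print(a,(proj(p,bot+d)-r0).round(1),end=' ')
E
```

```text
203 [105, 106, 104, 95, 117, 130, 145, 155, 165, 175, 182, 189, 188, 187, 185, 186, 180, 178, 169, 144, 112, 106]
204 [106, 104, 105, 101, 106, 122, 138, 150, 165, 175, 184, 186, 186, 187, 186, 184, 181, 176, 165, 139, 110, 104]
205 [107, 109, 106, 104, 106, 106, 111, 127, 143, 160, 169, 179, 183, 184, 187, 180, 179, 173, 159, 125, 107, 108]
206 [108, 108, 106, 109, 108, 105, 105, 115, 155, 159, 155, 151, 153, 157, 162, 162, 164, 160, 142, 117, 104, 104]
207 [107, 107, 107, 107, 106, 105, 109, 124, 184, 184, 186, 179, 149, 118, 120, 123, 123, 114, 104, 105, 108, 108]
208 [107, 108, 108, 104, 107, 106, 110, 141, 187, 184, 186, 180, 149, 104, 106, 105, 105, 106, 105, 104, 105, 106]
209 [107, 107, 107, 108, 104, 106, 119, 168, 180, 182, 183, 170, 117, 104, 106, 108, 108, 105, 107, 104, 108, 102]
210 [106, 105, 104, 105, 104, 106, 116, 170, 181, 184, 182, 168, 117, 103, 106, 105, 103, 106, 106, 108, 108, 105]
211 [109, 106, 108, 106, 107, 108, 122, 180, 181, 180, 182, 159, 112, 107, 105, 101, 106, 106, 107, 108, 106, 106]
212 [107, 108, 104, 105, 106, 112, 139, 181, 183, 182, 179, 150, 1
[... 1051 characters left out ...]
1, 176, 147, 116, 108, 108, 103, 106, 105, 107, 104, 108, 107, 110, 107, 107, 100, 105, 106, 107, 106, 105, 110, 105, 106]
198 [106, 106, 106, 108, 108, 103, 103, 105, 105, 104, 105, 105, 104, 104, 108, 109, 107, 106, 100, 93, 116, 128, 142, 154, 162, 172, 181, 188, 187, 185, 188, 190, 183, 179, 173, 154, 122, 106, 105, 107, 106, 106, 106, 104, 126, 156, 160, 162, 162, 162, 163, 163, 153, 137, 115, 108, 108, 109, 107, 108]
0.02 [440.5 165. ]
0.06 [435.4 187.3]
0.094 [431.  206.1]
0.101 [430.1 209.9]
0.108 [429.2 213.7]
0 [5.9 1.9] 15 [4.6 1.7] 30 [3.  1.5] 45 [1.1 1.1] 60 [-0.8  0.7] 75 [-2.7  0.2] 90 [-4.4 -0.3] 105 [-5.8 -0.8] 120 [-6.7 -1.2] 135 [-7.2 -1.5] 150 [-7.2 -1.7] 165 [-6.7 -1.8]
```

The foot is edge-on to the camera: 9.7 mm is visible, so its x axis lies at about 55° in the tool frame, ±5°. I'll set it upright and carry it over the case.

>>> arm_command([
  {"wx":0.123,"wy":-0.085,"wz":0,"tx":0,"ty":0,"tz":0,"jaw":0.02},
  {"wx":0.123,"wy":-0.085,"wz":0,"tx":0,"ty":0,"tz":0,"jaw":0.02},
  {"wx":0.123,"wy":-0.085,"wz":0,"tx":0,"ty":0,"tz":0,"jaw":0.02},
  {"wx":0.123,"wy":-0.085,"wz":0,"tx":0,"ty":0,"tz":0,"jaw":0.02},
  {"wx":0,"wy":0,"wz":0,"tx":-0.05,"ty":0.005,"tz":0,"jaw":0.02},
  {"wx":0,"wy":0,"wz":0,"tx":-0.05,"ty":0.005,"tz":0,"jaw":0.02},
  {"wx":0,"wy":0,"wz":0,"tx":-0.05,"ty":0.005,"tz":0,"jaw":0.02},
  {"wx":0,"wy":0,"wz":0,"tx":-0.05,"ty":0.005,"tz":0,"jaw":0.02},
  {"wx":0,"wy":0,"wz":0,"tx":-0.04,"ty":0.005,"tz":0,"jaw":0.02},
  {"wx":0,"wy":0,"wz":0,"tx":-0.016,"ty":0.004,"tz":0,"jaw":0.02},
  {"wx":0,"wy":0,"wz":0,"tx":0,"ty":0,"tz":0,"jaw":0.02},
])

```text
t: 9.18
eef_pos: [0.5077, 0.0371, 0.3207]
ee_rot: [0.001, 0.711, 0.703, -0.006]
ft_force: [-0.0, 0.9, -2.6]
finger_gap: 0.0247
gripper_force: 59.9
```

```bash
python3 - <<'E'
from h import *
o=monitor.get_obs();print(o["eef_pos"],o["ft_force"]);M=rot(o["ee_rot"]).as_matrix();print(M.round(4).tolist())
d=np.array([.5069,.0383,.2])-o["eef_pos"];print((M.T@d).round(4))
E
```

```text
[0.50769475 0.03712264 0.3206549 ] [-0.02665539  0.85711697 -2.55311565]
[[0.0109, 0.9999, -0.0068], [0.9999, -0.0109, -0.0098], [-0.0099, -0.0067, -0.9999]]
[ 0.0024 -0.      0.1206]
```

>>> arm_command([
  {"wx":-0.007,"wy":0.0098,"wz":0,"tx":0.0012,"ty":-0.0008,"tz":0.03,"jaw":0.02},
  {"wx":0,"wy":0,"wz":0,"tx":0,"ty":0,"tz":0.04,"jaw":0.02},
  {"wx":0,"wy":0,"wz":0,"tx":0,"ty":0,"tz":0.03,"jaw":0.02},
  {"wx":0,"wy":0,"wz":0,"tx":0,"ty":0,"tz":0,"jaw":0.02},
])

```text
t: 9.68
eef_pos: [0.5051, 0.0398, 0.2189]
ee_rot: [-0.001, 0.709, 0.705, -0.002]
ft_force: [0.1, 0.2, -3.0]
finger_gap: 0.0245
gripper_force: 59.9
```

```bash
python3 - <<'E'
from h import *
o=monitor.get_obs();print(o["eef_pos"],o["ft_force"]);M=rot(o["ee_rot"]).as_matrix();print(M.round(4).tolist())
p=optics.snapshot("scene");save(p,"s3.png",(300,130,380,230),6)
im=cv2.imread("pics/s3.png")
e=np.array(o["eef_pos"])
for X in [e+M[:,2]*s for s in(.03,.094,.108)]+[[.5065,.038,.1],[.5065,.038,.085]]:
    q=(proj(p,X)-[300,130]+.5)*6;print(q.round(0));cv2.circle(im,tuple(int(a) for a in q),3,(0,0,255),-1)
for c in([.5065,.038],):
  for r_,z in((.0163,.1),(.021,.1),(.027,.085)):
    q=np.array([proj(p,[c[0]+r_*np.cos(a),c[1]+r_*np.sin(a),z]) for a in np.linspace(0,6.283,60)]);cv2.polylines(im,[((q-[300,130]+.5)*6).astype(np.int32)],True,(0,255,0),1)
cv2.imwrite("pics/s3.png",im)
E
```

```text
[0.50506019 0.03983873 0.21890819] [ 0.10366936  0.17366604 -2.96264535]
[[0.0063, 1.0, -0.0032], [1.0, -0.0063, -0.0015], [-0.0015, -0.0032, -1.0]]
[247. 155.]
[243. 290.]
[243. 318.]
[236. 339.]
[235. 368.]
```

View pics/s3.png

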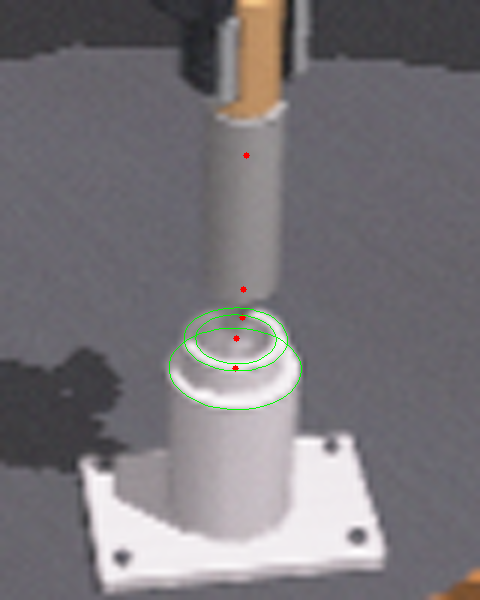

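>>> arm_command([
  {"wx":-0.003,"wy":0.0015,"wz":0,"tx":-0.0015,"ty":0.0018,"tz":0,"jaw":0.02},
  {"wx":0,"wy":0,"wz":0,"tx":0,"ty":0,"tz":0,"jaw":0.02},
])

```text
t: 9.98
eef_pos: [0.5086, 0.0365, 0.2215]
ee_rot: [0.003, 0.71, 0.704, 0.002]
ft_force: [-0.1, 0.0, -3.1]
finger_gap: 0.0245
gripper_force: 59.9
```

```bash
python3 - <<'E'
from h import *
o=monitor.get_obs();M=rot(o["ee_rot"]).as_matrix();print(o["eef_pos"],M[:,2].round(4),o["ft_force"])
d=np.array([.5069,.0383,.2])-o["eef_pos"];print((M.T@d).round(4))
E
```

```text
[0.50863573 0.03645764 0.22145994] [ 0.0064 -0.0017 -1.    ] [-0.09620835  0.01015179 -3.06594657]
[ 0.0019 -0.0019  0.0214]
```

>>> arm_command([
  {"wx":0,"wy":0,"wz":0,"tx":0,"ty":0,"tz":0,"jaw":0.02},
  {"wx":0,"wy":0,"wz":0,"tx":0,"ty":0,"tz":0,"jaw":0.02},
  {"wx":0,"wy":0,"wz":0,"tx":0,"ty":0,"tz":0,"jaw":0.02},
])

```text
t: 10.35
eef_pos: [0.5078, 0.0362, 0.2204]
ee_rot: [0.002, 0.71, 0.704, 0.001]
ft_force: [0.5, -0.1, -2.7]
finger_gap: 0.0248
gripper_force: 59.9
```

```bash
cat > st.py <<'E'
from h import *
import sys
def show(t=(.5069,.0383)):
    o=monitor.get_obs();M=rot(o["ee_rot"]).as_matrix();z=M[:,2]
    d=np.array([t[0],t[1],o["eef_pos"][2]])-o["eef_pos"]
    ax=np.cross(z,[0,0,-1])
    print("t",round(o["t"],2),np.round(o["eef_pos"],4),"z",z.round(4),"psi",np.degrees(np.arctan2(M[1,0],M[0,0])).round(1),"shift tool",(M.T@d).round(4),"rot tool",(M.T@ax).round(4),"F",np.round(o["ft_force"],1),"M",np.round(o["ft_torque"],2),"j",np.round(o["joints"],2))
if __name__=="__main__": show(*( [(float(sys.argv[1]),float(sys.argv[2]))] if len(sys.argv)>2 else []))
E
python3 st.py
```

```text
t 10.35 [0.5078 0.0362 0.2204] z [ 0.0044 -0.0021 -1.    ] psi 89.5 shift tool [ 0.0021 -0.001  -0.    ] rot tool [0.0045 0.002  0.    ] F [ 0.5 -0.1 -2.7] M [ 0.   -0.01 -0.04] j [ 0.21  0.4  -0.53  2.08  0.3   0.73 -0.52]
```

>>> arm_command([
  {"wx":0.004,"wy":0.002,"wz":0,"tx":0.002,"ty":-0.001,"tz":0.006,"jaw":0.02},
  {"wx":0,"wy":0,"wz":0,"tx":0,"ty":0,"tz":0,"jaw":0.02},
  {"wx":0,"wy":0,"wz":0,"tx":0,"ty":0,"tz":0,"jaw":0.02},
  {"wx":0,"wy":0,"wz":0,"tx":0,"ty":0,"tz":0,"jaw":0.02},
])

```text
t: 10.85
eef_pos: [0.5069, 0.0382, 0.2142]
ee_rot: [0.0, 0.71, 0.704, 0.0]
ft_force: [0.4, 0.5, -2.9]
finger_gap: 0.0247
gripper_force: 60.0
```

```bash
python3 st.py
```

```text
t 10.85 [0.5069 0.0382 0.2142] z [ 3.e-04  0.e+00 -1.e+00] psi 89.5 shift tool [ 0.0001 -0.     -0.    ] rot tool [ 0.0003 -0.     -0.    ] F [ 0.4  0.5 -2.9] M [-0.02  0.02  0.02] j [ 0.2   0.41 -0.52  2.08  0.3   0.72 -0.52]
```

>>> arm_command([
  {"wx":0,"wy":0,"wz":0,"tx":0,"ty":0,"tz":0.01,"jaw":0.02},
  {"wx":0,"wy":0,"wz":0,"tx":0,"ty":0,"tz":0.008,"jaw":0.02},
  {"wx":0,"wy":0,"wz":0,"tx":0,"ty":0,"tz":0.006,"jaw":0.02},
  {"wx":0,"wy":0,"wz":0,"tx":0,"ty":0,"tz":0.004,"jaw":0.02},
  {"wx":0,"wy":0,"wz":0,"tx":0,"ty":0,"tz":0.003,"jaw":0.02},
  {"wx":0,"wy":0,"wz":0,"tx":0,"ty":0,"tz":0,"jaw":0.02},
])

```text
t: 11.6
eef_pos: [0.5068, 0.0382, 0.1831]
ee_rot: [0.0, 0.71, 0.704, -0.0]
ft_force: [-0.0, 0.2, -3.4]
finger_gap: 0.0247
gripper_force: 60.1
```

```bash
python3 st.py
```

```text
t 11.6 [0.5068 0.0382 0.1831] z [-0.e+00 -1.e-04 -1.e+00] psi 89.5 shift tool [ 0.0001  0.0001 -0.    ] rot tool [-0.      0.0001 -0.    ] F [-0.   0.2 -3.4] M [-0.01  0.01 -0.02] j [ 0.18  0.45 -0.5   2.12  0.35  0.65 -0.57]
```

>>> arm_command([
  {"wx":0,"wy":0,"wz":0,"tx":0,"ty":0,"tz":0.01,"jaw":0.02},
  {"wx":0,"wy":0,"wz":0,"tx":0,"ty":0,"tz":0.012,"jaw":0.02},
  {"wx":0,"wy":0,"wz":0,"tx":0,"ty":0,"tz":0.012,"jaw":0.02},
  {"wx":0,"wy":0,"wz":0,"tx":0,"ty":0,"tz":0.008,"jaw":0.02},
  {"wx":0,"wy":0,"wz":0,"tx":0,"ty":0,"tz":0.004,"jaw":0.02},
  {"wx":0,"wy":0,"wz":0,"tx":0,"ty":0,"tz":0,"jaw":0.02},
  {"wx":0,"wy":0,"wz":0.14,"tx":0,"ty":0,"tz":0,"jaw":0.02},
  {"wx":0,"wy":0,"wz":0.14,"tx":0,"ty":0,"tz":0,"jaw":0.02},
  {"wx":0,"wy":0,"wz":0.12,"tx":0,"ty":0,"tz":0,"jaw":0.02},
  {"wx":0,"wy":0,"wz":0,"tx":0,"ty":0,"tz":0,"jaw":0.02},
  {"wx":0,"wy":0,"wz":0,"tx":0,"ty":0,"tz":0,"jaw":0.02},
])

```text
t: 12.98
eef_pos: [0.507, 0.0383, 0.1374]
ee_rot: [0.0, 0.835, 0.55, 0.0]
ft_force: [0.3, 0.1, -2.9]
finger_gap: 0.0245
gripper_force: 60.1
```

```bash
python3 st.py
```

```text
t 12.97 [0.507  0.0383 0.1374] z [ 6.e-04 -0.e+00 -1.e+00] psi 66.7 shift tool [-0.     -0.0001 -0.    ] rot tool [ 0.0006 -0.0002 -0.    ] F [ 0.3  0.1 -2.9] M [-0.04  0.02 -0.02] j [ 0.05  0.5  -0.33  2.16  0.32  0.52 -0.92]
```

>>> arm_command([
  {"wx":0,"wy":0,"wz":0,"tx":0,"ty":0,"tz":0.003,"jaw":0.02},
  {"wx":0,"wy":0,"wz":0,"tx":0,"ty":0,"tz":0.002,"jaw":0.02},
  {"wx":0,"wy":0,"wz":0,"tx":0,"ty":0,"tz":0.001,"jaw":0.02},
  {"wx":0,"wy":0,"wz":0,"tx":0,"ty":0,"tz":0.0005,"jaw":0.02},
  {"wx":0,"wy":0,"wz":0,"tx":0,"ty":0,"tz":0,"jaw":0.02},
])

```text
t: 13.6
eef_pos: [0.5074, 0.0384, 0.1322]
ee_rot: [0.001, 0.836, 0.549, 0.001]
ft_force: [-4.2, -1.0, 21.7]
finger_gap: 0.0244
gripper_force: 62.9
```

```bash
python3 st.py
```

```text
t 13.6 [0.5074 0.0384 0.1322] z [ 2.e-03 -3.e-04 -1.e+00] psi 66.6 shift tool [-0.0003 -0.0004 -0.    ] rot tool [ 0.0019 -0.0005  0.    ] F [-4.2 -1.  21.7] M [-0.05  1.35  0.02] j [ 0.04  0.51 -0.32  2.17  0.32  0.51 -0.93]
```

>>> arm_command([
  {"wx":0,"wy":0,"wz":0.06,"tx":0,"ty":0,"tz":-0.0006,"jaw":0.02},
  {"wx":0,"wy":0,"wz":0.06,"tx":0,"ty":0,"tz":0,"jaw":0.02},
  {"wx":0,"wy":0,"wz":0.06,"tx":0,"ty":0,"tz":0,"jaw":0.02},
  {"wx":0,"wy":0,"wz":0.06,"tx":0,"ty":0,"tz":0,"jaw":0.02},
  {"wx":0,"wy":0,"wz":0,"tx":0,"ty":0,"tz":0,"jaw":0.02},
])

```text
t: 14.22
eef_pos: [0.5079, 0.0384, 0.1323]
ee_rot: [0.001, 0.896, 0.445, 0.001]
ft_force: [0.1, -0.3, 11.2]
finger_gap: 0.025
gripper_force: 61.6
```

```bash
python3 st.py
```

```text
t 14.22 [0.5079 0.0384 0.1323] z [ 0.0027 -0.     -1.    ] psi 52.8 shift tool [-0.0007 -0.0008 -0.    ] rot tool [ 0.0021 -0.0016  0.    ] F [ 0.1 -0.3 11.2] M [-0.16  0.21  0.04] j [-0.01  0.5  -0.25  2.17  0.26  0.49 -1.1 ]
```

>>> arm_command([
  {"wx":0.001,"wy":-0.001,"wz":0.06,"tx":-0.0004,"ty":-0.0004,"tz":0,"jaw":0.02},
  {"wx":0.001,"wy":-0.001,"wz":0.06,"tx":-0.0002,"ty":-0.0002,"tz":0,"jaw":0.02},
  {"wx":0,"wy":0,"wz":0.06,"tx":0,"ty":0,"tz":0,"jaw":0.02},
  {"wx":0,"wy":0,"wz":0.06,"tx":0,"ty":0,"tz":0,"jaw":0.02},
  {"wx":0,"wy":0,"wz":0,"tx":0,"ty":0,"tz":0,"jaw":0.02},
])

```text
t: 14.85
eef_pos: [0.5076, 0.0384, 0.1323]
ee_rot: [0.0, 0.943, 0.334, 0.0]
ft_force: [0.7, -0.1, 9.2]
finger_gap: 0.0247
gripper_force: 61.3
```

```bash
python3 st.py
```

```text
t 14.85 [0.5076 0.0384 0.1323] z [ 8.e-04  2.e-04 -1.e+00] psi 39.0 shift tool [-0.0006 -0.0004 -0.    ] rot tool [ 0.0003 -0.0007  0.    ] F [ 0.7 -0.1  9.2] M [-0.1  -0.13  0.02] j [-0.05  0.5  -0.18  2.17  0.19  0.49 -1.27]
```

>>> arm_command([
  {"wx":0,"wy":0,"wz":0.06,"tx":-0.0003,"ty":-0.0002,"tz":0.0001,"jaw":0.02},
  {"wx":0,"wy":0,"wz":0.06,"tx":-0.0002,"ty":-0.0002,"tz":0,"jaw":0.02},
  {"wx":0,"wy":0,"wz":0.06,"tx":0,"ty":0,"tz":0,"jaw":0.02},
  {"wx":0,"wy":0,"wz":0.06,"tx":0,"ty":0,"tz":0,"jaw":0.02},
  {"wx":0,"wy":0,"wz":0,"tx":0,"ty":0,"tz":0,"jaw":0.02},
])

```text
t: 15.48
eef_pos: [0.5069, 0.0384, 0.1321]
ee_rot: [-0.0, 0.976, 0.219, 0.0]
ft_force: [0.5, -0.5, 7.5]
finger_gap: 0.0242
gripper_force: 61.2
```

```bash
python3 st.py
```

```text
t 15.47 [0.5069 0.0384 0.1321] z [ 7.e-04  2.e-04 -1.e+00] psi 25.3 shift tool [-0.0001  0.0001 -0.    ] rot tool [ 0.0001 -0.0007  0.    ] F [ 0.5 -0.5  7.5] M [-0.09 -0.22 -0.03] j [-0.1   0.49 -0.12  2.18  0.12  0.48 -1.44]
```

>>> arm_command([
  {"wx":0,"wy":0,"wz":0.06,"tx":0,"ty":0,"tz":0.0003,"jaw":0.02},
  {"wx":0,"wy":0,"wz":0.06,"tx":0,"ty":0,"tz":0,"jaw":0.02},
  {"wx":0,"wy":0,"wz":0.06,"tx":0,"ty":0,"tz":0,"jaw":0.02},
  {"wx":0,"wy":0,"wz":0.06,"tx":0,"ty":0,"tz":0,"jaw":0.02},
  {"wx":0,"wy":0,"wz":0,"tx":0,"ty":0,"tz":0,"jaw":0.02},
])

```text
t: 16.1
eef_pos: [0.5066, 0.0377, 0.1316]
ee_rot: [0.0, 0.995, 0.1, -0.0]
ft_force: [1.1, -1.7, 5.5]
finger_gap: 0.0246
gripper_force: 61.0
```

```bash
python3 st.py
```

```text
t 16.1 [0.5066 0.0377 0.1316] z [-2.e-04 -6.e-04 -1.e+00] psi 11.5 shift tool [ 0.0004 -0.0005 -0.    ] rot tool [0.0005 0.0003 0.    ] F [ 1.1 -1.7  5.5] M [-0.69 -0.2   0.02] j [-0.15  0.49 -0.05  2.18  0.05  0.47 -1.61]
```

>>> arm_command([
  {"wx":0,"wy":0,"wz":0.05,"tx":0.0004,"ty":-0.0004,"tz":0.0005,"jaw":0.02},
  {"wx":0,"wy":0,"wz":0.05,"tx":0,"ty":0,"tz":0.0003,"jaw":0.02},
  {"wx":0,"wy":0,"wz":0,"tx":0,"ty":0,"tz":0,"jaw":0.02},
])

```text
t: 16.48
eef_pos: [0.5062, 0.0385, 0.13]
ee_rot: [0.0, 0.999, 0.05, -0.001]
ft_force: [1.6, -1.3, -2.0]
finger_gap: 0.0246
gripper_force: 60.2
```

```bash
python3 st.py
```

```text
t 16.48 [0.5062 0.0385 0.13  ] z [-1.9e-03 -5.0e-04 -1.0e+00] psi 5.8 shift tool [ 0.0007  0.0003 -0.    ] rot tool [0.0003 0.0019 0.    ] F [ 1.6 -1.3 -2. ] M [-0.52 -0.62 -0.  ] j [-0.18  0.5  -0.02  2.18  0.02  0.47 -1.68]
```

The foot has entered the slot: the TCP is 2 mm lower and the push force is gone. Pushing it home.

>>> arm_command([
  {"wx":0,"wy":0.001,"wz":0.03,"tx":0.0005,"ty":0.0002,"tz":0.001,"jaw":0.02},
  {"wx":0,"wy":0,"wz":0,"tx":0,"ty":0,"tz":0.003,"jaw":0.02},
  {"wx":0,"wy":0,"wz":0,"tx":0,"ty":0,"tz":0.002,"jaw":0.02},
  {"wx":0,"wy":0,"wz":0,"tx":0,"ty":0,"tz":0,"jaw":0.02},
])

```text
t: 16.98
eef_pos: [0.5063, 0.0385, 0.1238]
ee_rot: [0.0, 0.999, 0.036, -0.001]
ft_force: [2.7, -0.4, -4.1]
finger_gap: 0.0244
gripper_force: 60.0
```

```bash
python3 st.py
```

```text
t 16.98 [0.5063 0.0385 0.1238] z [-1.7e-03 -1.0e-04 -1.0e+00] psi 4.1 shift tool [ 0.0006  0.0003 -0.    ] rot tool [-0.      0.0017  0.    ] F [ 2.7 -0.4 -4.1] M [-0.23 -0.59  0.  ] j [-0.18  0.51 -0.01  2.19  0.01  0.45 -1.7 ]
```

>>> arm_command([
  {"wx":0,"wy":0,"wz":0,"tx":0,"ty":0,"tz":0.003,"jaw":0.02},
  {"wx":0,"wy":0,"wz":0,"tx":0,"ty":0,"tz":0.002,"jaw":0.02},
  {"wx":0,"wy":0,"wz":0,"tx":0,"ty":0,"tz":0.001,"jaw":0.02},
  {"wx":0,"wy":0,"wz":0,"tx":0,"ty":0,"tz":0,"jaw":0.02},
])

```text
t: 17.48
eef_pos: [0.5063, 0.0385, 0.1184]
ee_rot: [0.0, 0.999, 0.036, -0.001]
ft_force: [1.1, -1.4, 2.6]
finger_gap: 0.0251
gripper_force: 60.9
```

```bash
python3 st.py
```

```text
t 17.48 [0.5063 0.0385 0.1184] z [-1.3e-03 -1.0e-04 -1.0e+00] psi 4.1 shift tool [ 0.0006  0.0002 -0.    ] rot tool [0.     0.0013 0.    ] F [ 1.1 -1.4  2.6] M [-0.33 -0.28 -0.04] j [-0.18  0.52 -0.01  2.19  0.01  0.44 -1.7 ]
```

Home: TCP at 0.1184 with bottom contact felt, which is 14 mm below the insert's top. Releasing, then going to look at the hood.

>>> arm_command([
  {"wx":0,"wy":0,"wz":0,"tx":0,"ty":0,"tz":0,"jaw":0.085},
  {"wx":0,"wy":0,"wz":0,"tx":0,"ty":0,"tz":0,"jaw":0.085},
  {"wx":0,"wy":0,"wz":0,"tx":0,"ty":0,"tz":0,"jaw":0.085},
  {"wx":0,"wy":0,"wz":0,"tx":0,"ty":0,"tz":-0.03,"jaw":0.085},
  {"wx":0,"wy":0,"wz":0,"tx":0,"ty":0,"tz":-0.05,"jaw":0.085},
  {"wx":0,"wy":0,"wz":0,"tx":0,"ty":0,"tz":-0.05,"jaw":0.085},
  {"wx":0,"wy":0,"wz":0,"tx":0.005,"ty":0.05,"tz":-0.03,"jaw":0.085},
  {"wx":0,"wy":0,"wz":0,"tx":0.005,"ty":0.055,"tz":-0.02,"jaw":0.085},
  {"wx":0,"wy":0,"wz":0,"tx":0.005,"ty":0.055,"tz":0,"jaw":0.085},
  {"wx":0,"wy":0,"wz":0,"tx":0.005,"ty":0.055,"tz":0,"jaw":0.085},
  {"wx":0,"wy":0,"wz":0,"tx":0.005,"ty":0.055,"tz":0,"jaw":0.085},
  {"wx":0,"wy":0,"wz":0,"tx":0.005,"ty":0.05,"tz":0,"jaw":0.085},
])

```text
t: 18.98
eef_pos: [0.5591, -0.2805, 0.2979]
ee_rot: [-0.0, 0.999, 0.035, -0.001]
ft_force: [0.3, 0.7, 0.4]
finger_gap: 0.0849
gripper_force: 0.0
```

>>> arm_command([
  {"wx":0,"wy":0,"wz":0,"tx":0,"ty":0,"tz":0,"jaw":0.085},
  {"wx":0,"wy":0,"wz":0,"tx":0,"ty":0,"tz":0,"jaw":0.085},
  {"wx":0,"wy":0,"wz":0,"tx":0,"ty":0,"tz":0,"jaw":0.085},
])

```text
t: 19.35
eef_pos: [0.5594, -0.2769, 0.2981]
ee_rot: [-0.0, 0.999, 0.037, -0.001]
ft_force: [0.1, 1.2, 0.2]
finger_gap: 0.085
gripper_force: 0.0
```

```bash
python3 - <<'E'
from h import *
o=monitor.get_obs();p=optics.snapshot("wrist");im=p["image"].copy()
print(o["t"],np.round(o["eef_pos"],4))
def circ(c,r,z,pp,oo): return np.array([proj(pp,[c[0]+r*np.cos(a),c[1]+r*np.sin(a),z],oo) for a in np.linspace(0,2*np.pi,120)])
def fit(pp,oo,cs,c0,w=.02):
    G=cv2.GaussianBlur(cv2.cvtColor(pp["image"],cv2.COLOR_RGB2GRAY).astype(np.float32),(0,0),1.)
    gm=np.hypot(cv2.Sobel(G,5,1,0),cv2.Sobel(G,5,0,1))
    def sc(x,y):
        s=0
        for r_,z in cs:
            q=circ((x,y),r_,z,pp,oo).astype(np.float32);s+=cv2.remap(gm,q[None,:,0],q[None,:,1],1).mean()
        return s
    b=max((sc(c0[0]+a,c0[1]+d),c0[0]+a,c0[1]+d) for a in np.arange(-w,w,.002) for d in np.arange(-w,w,.002))
    return max((sc(b[1]+a,b[2]+d),b[1]+a,b[2]+d) for a in np.arange(-.002,.0021,.0005) for d in np.arange(-.002,.0021,.0005))
H=fit(p,o,[(.0285,.085)],(.525,-.28));print("hood",H)
im=im[...,::-1].copy()
cv2.polylines(im,[circ(H[1:],.0285,.085,p,o).astype(np.int32)],True,(0,0,255),1)
cv2.imwrite("pics/w3.png",im[:, :])
s=optics.snapshot("scene")
print("hood scene",fit(s,None,[(.0285,.085)],H[1:],.01))
print("mandrel top if home .160:",fit(s,None,[(.013,.16),(.013,.11)],(.5065,.038),.008))
c=s["image"][110:230,290:390,::-1].copy();c=cv2.resize(c,None,fx=4,fy=4,interpolation=2)
for r_,z in((.013,.16),(.015,.11),(.0163,.1)): cv2.polylines(c,[((circ((.5065,.038),r_,z,s,None)-[290,110]+.5)*4).astype(np.int32)],True,(0,255,0),1)
cv2.imwrite("pics/both.png",np.hstack([cv2.resize(im,(400,250)),cv2.copyMakeBorder(c,0,0,0,0,0)[:250]]) if 0 else np.hstack([c,cv2.copyMakeBorder(cv2.resize(im,(400,250)),0,230,0,0,0)]))
E
```

```text
19.35 [ 0.5594 -0.2769  0.2981]
hood (np.float32(180.06773), np.float64(0.5205000000000001), np.float64(-0.281))
hood scene (np.float32(295.9947), np.float64(0.519), np.float64(-0.28450000000000003))
mandrel top if home .160: (np.float32(265.3449), np.float64(0.5045), np.float64(0.0375))
```

View pics/both.png

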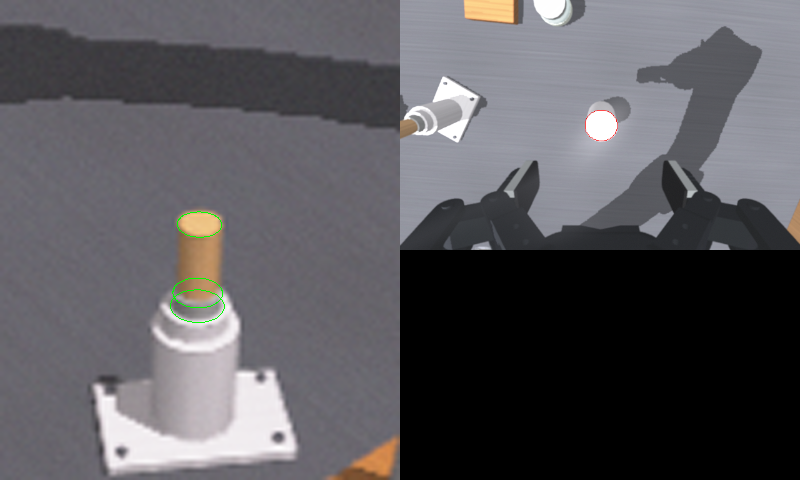

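The mandrel's top lies on the circle predicted for fully home, at crop (200,224). The hood is fitted in the wrist view at about (601,125) in the montage. Grasping the hood at about 55 mm height.

>>> arm_command([
  {"wx":0,"wy":0,"wz":0,"tx":-0.02,"ty":0.001,"tz":0.03,"jaw":0.085},
  {"wx":0,"wy":0,"wz":0,"tx":-0.0197,"ty":0.001,"tz":0.03,"jaw":0.085},
  {"wx":0,"wy":0,"wz":0,"tx":0,"ty":0,"tz":0.05,"jaw":0.085},
  {"wx":0,"wy":0,"wz":0,"tx":0,"ty":0,"tz":0.04,"jaw":0.085},
  {"wx":0,"wy":0,"wz":0,"tx":0,"ty":0,"tz":0.01,"jaw":0.085},
  {"wx":0,"wy":0,"wz":0,"tx":0,"ty":0,"tz":0,"jaw":0.085},
  {"wx":0,"wy":0,"wz":0,"tx":0,"ty":0,"tz":0,"jaw":0.085},
])

```text
t: 20.32
eef_pos: [0.5205, -0.2837, 0.1397]
ee_rot: [0.001, 0.999, 0.036, 0.0]
ft_force: [-0.2, -0.9, 0.1]
finger_gap: 0.0848
gripper_force: 0.0
```

```bash
python3 st.py .5203 -.282
```

```text
t 20.32 [ 0.5205 -0.2837  0.1397] z [ 6.0e-04 -1.1e-03 -1.0e+00] psi 4.1 shift tool [-0.0001 -0.0017 -0.    ] rot tool [ 0.0011 -0.0006  0.    ] F [-0.2 -0.9  0.1] M [-0.02 -0.02 -0.04] j [ 0.36  0.56  0.07  1.99 -0.06  0.59 -1.03]
```

>>> arm_command([
  {"wx":0.001,"wy":0,"wz":0,"tx":0,"ty":-0.0015,"tz":0.03,"jaw":0.085},
  {"wx":0,"wy":0,"wz":0,"tx":0,"ty":0,"tz":0.04,"jaw":0.085},
  {"wx":0,"wy":0,"wz":0,"tx":0,"ty":0,"tz":0.02,"jaw":0.085},
  {"wx":0,"wy":0,"wz":0,"tx":0,"ty":0,"tz":0.012,"jaw":0.085},
  {"wx":0,"wy":0,"wz":0,"tx":0,"ty":0,"tz":0,"jaw":0.05},
  {"wx":0,"wy":0,"wz":0,"tx":0,"ty":0,"tz":0,"jaw":0.05},
  {"wx":0,"wy":0,"wz":0,"tx":0,"ty":0,"tz":0,"jaw":0.05},
  {"wx":0,"wy":0,"wz":0,"tx":0,"ty":0,"tz":0,"jaw":0.05},
  {"wx":0,"wy":0,"wz":0,"tx":0,"ty":0,"tz":0,"jaw":0.05},
], squeeze=30)

```text
t: 21.45
eef_pos: [0.52, -0.2823, 0.0373]
ee_rot: [0.0, 0.999, 0.036, 0.0]
ft_force: [0.2, -0.3, 6.8]
finger_gap: 0.0563
gripper_force: 32.5
```

```bash
python3 st.py .5203 -.282
```

```text
t 21.45 [ 0.52   -0.2823  0.0373] z [ 2.e-04 -0.e+00 -1.e+00] psi 4.1 shift tool [ 0.0003 -0.0002  0.    ] rot tool [ 0.     -0.0002  0.    ] F [ 0.2 -0.3  6.8] M [ 0.03  0.11 -0.02] j [ 0.37  0.71  0.04  2.05 -0.07  0.38 -1.03]
```

>>> arm_command([
  {"wx":0,"wy":0,"wz":0,"tx":0,"ty":0,"tz":-0.02,"jaw":0.05},
  {"wx":0,"wy":0,"wz":0,"tx":0,"ty":0,"tz":-0.04,"jaw":0.05},
  {"wx":0,"wy":0,"wz":0,"tx":0,"ty":0,"tz":-0.05,"jaw":0.05},
  {"wx":0,"wy":0,"wz":0,"tx":0,"ty":0,"tz":-0.05,"jaw":0.05},
  {"wx":0,"wy":0,"wz":0,"tx":0.001,"ty":-0.03,"tz":-0.04,"jaw":0.05},
  {"wx":0,"wy":0,"wz":0,"tx":0.002,"ty":-0.05,"tz":0,"jaw":0.05},
  {"wx":0,"wy":0,"wz":0,"tx":0.002,"ty":-0.06,"tz":0,"jaw":0.05},
  {"wx":0,"wy":0,"wz":0,"tx":0.002,"ty":-0.06,"tz":0,"jaw":0.05},
  {"wx":0,"wy":0,"wz":0,"tx":0.001,"ty":-0.06,"tz":0,"jaw":0.05},
  {"wx":0,"wy":0,"wz":0,"tx":0.001,"ty":-0.04,"tz":0,"jaw":0.05},
  {"wx":0,"wy":0,"wz":0,"tx":0,"ty":-0.02,"tz":0,"jaw":0.05},
  {"wx":0,"wy":0,"wz":0,"tx":0,"ty":0,"tz":0,"jaw":0.05},
])

```text
t: 22.95
eef_pos: [0.5055, 0.0393, 0.2368]
ee_rot: [-0.001, 0.999, 0.037, -0.001]
ft_force: [-0.1, -0.6, -1.0]
finger_gap: 0.0561
gripper_force: 32.3
```

>>> arm_command([
  {"wx":0,"wy":0,"wz":0,"tx":0,"ty":0,"tz":0,"jaw":0.05},
  {"wx":0,"wy":0,"wz":0,"tx":0,"ty":0,"tz":0,"jaw":0.05},
  {"wx":0,"wy":0,"wz":0,"tx":0,"ty":0,"tz":0,"jaw":0.05},
])

```text
t: 23.32
eef_pos: [0.5058, 0.0369, 0.2365]
ee_rot: [-0.0, 0.999, 0.035, -0.001]
ft_force: [-0.4, -0.5, -0.5]
finger_gap: 0.0559
gripper_force: 32.3
```

```bash
python3 st.py .5065 .0382
```

```text
t 23.32 [0.5058 0.0369 0.2365] z [-1.7e-03  7.0e-04 -1.0e+00] psi 4.0 shift tool [ 0.0008 -0.0013 -0.    ] rot tool [-0.0008  0.0016  0.    ] F [-0.4 -0.5 -0.5] M [-0.01  0.01  0.05] j [-0.22  0.33  0.04  2.09 -0.02  0.72 -1.66]
```

Now I'll centre it and go down in two stages.

>>> arm_command([
  {"wx":-0.0008,"wy":0.0016,"wz":0,"tx":0.0008,"ty":-0.0012,"tz":0,"jaw":0.05},
  {"wx":0,"wy":0,"wz":0,"tx":0,"ty":0,"tz":0,"jaw":0.05},
  {"wx":0,"wy":0,"wz":0,"tx":0,"ty":0,"tz":0.02,"jaw":0.05},
  {"wx":0,"wy":0,"wz":0,"tx":0,"ty":0,"tz":0.02,"jaw":0.05},
  {"wx":0,"wy":0,"wz":0,"tx":0,"ty":0,"tz":0.02,"jaw":0.05},
  {"wx":0,"wy":0,"wz":0,"tx":0,"ty":0,"tz":0.01,"jaw":0.05},
  {"wx":0,"wy":0,"wz":0,"tx":0,"ty":0,"tz":0,"jaw":0.05},
  {"wx":0,"wy":0,"wz":0,"tx":0,"ty":0,"tz":0,"jaw":0.05},
])

```text
t: 24.32
eef_pos: [0.5069, 0.0391, 0.167]
ee_rot: [-0.0, 0.999, 0.036, 0.0]
ft_force: [-0.3, 0.2, -1.2]
finger_gap: 0.0566
gripper_force: 32.3
```

```bash
python3 st.py .5065 .0382
```

```text
t 24.32 [0.5069 0.0391 0.167 ] z [ 9.e-04  3.e-04 -1.e+00] psi 4.1 shift tool [-0.0004  0.0008 -0.    ] rot tool [-0.0002 -0.0009 -0.    ] F [-0.3  0.2 -1.2] M [-0.01  0.03  0.  ] j [-0.21  0.44  0.04  2.16 -0.03  0.55 -1.66]
```

>>> arm_command([
  {"wx":0,"wy":0,"wz":0,"tx":-0.0004,"ty":0.0006,"tz":0.015,"jaw":0.05},
  {"wx":0,"wy":0,"wz":0,"tx":0,"ty":0,"tz":0.01,"jaw":0.05},
  {"wx":0,"wy":0,"wz":0,"tx":0,"ty":0,"tz":0.008,"jaw":0.05},
  {"wx":0,"wy":0,"wz":0,"tx":0,"ty":0,"tz":0.006,"jaw":0.05},
  {"wx":0,"wy":0,"wz":0,"tx":0,"ty":0,"tz":0.003,"jaw":0.05},
  {"wx":0,"wy":0,"wz":0,"tx":0,"ty":0,"tz":0.001,"jaw":0.05},
  {"wx":0,"wy":0,"wz":0,"tx":0,"ty":0,"tz":0,"jaw":0.05},
  {"wx":0,"wy":0,"wz":0,"tx":0,"ty":0,"tz":0,"jaw":0.05},
])

```text
t: 25.32
eef_pos: [0.5063, 0.0384, 0.1237]
ee_rot: [-0.0, 0.999, 0.036, 0.0]
ft_force: [-0.0, -0.7, -1.2]
finger_gap: 0.0562
gripper_force: 32.3
```

```bash
python3 st.py .5065 .0382
```

```text
t 25.32 [0.5063 0.0384 0.1237] z [ 4.e-04  2.e-04 -1.e+00] psi 4.1 shift tool [0.0002 0.0003 0.    ] rot tool [-0.0002 -0.0005 -0.    ] F [-0.  -0.7 -1.2] M [-0.    0.02  0.03] j [-0.21  0.51  0.03  2.19 -0.03  0.44 -1.65]
```

>>> arm_command([
  {"wx":0,"wy":0,"wz":0,"tx":0,"ty":0,"tz":0.001,"jaw":0.05},
  {"wx":0,"wy":0,"wz":0,"tx":0,"ty":0,"tz":0.0007,"jaw":0.05},
  {"wx":0,"wy":0,"wz":0,"tx":0,"ty":0,"tz":0,"jaw":0.05},
  {"wx":0,"wy":0,"wz":0,"tx":0,"ty":0,"tz":0,"jaw":0.05},
])

```text
t: 25.82
eef_pos: [0.5063, 0.0384, 0.1223]
ee_rot: [-0.0, 0.999, 0.036, 0.0]
ft_force: [-0.8, 0.4, 6.7]
finger_gap: 0.0561
gripper_force: 33.0
```

```bash
python3 st.py .5065 .0382
```

```text
t 25.82 [0.5063 0.0384 0.1223] z [ 8.e-04  3.e-04 -1.e+00] psi 4.1 shift tool [0.0001 0.0003 0.    ] rot tool [-0.0003 -0.0008  0.    ] F [-0.8  0.4  6.7] M [-0.01  0.29  0.04] j [-0.21  0.51  0.03  2.19 -0.03  0.44 -1.65]
```

Contact is at 0.1223, exactly as expected for the shoulder. Releasing, rising and checking.

>>> arm_command([
  {"wx":0,"wy":0,"wz":0,"tx":0,"ty":0,"tz":0,"jaw":0.085},
  {"wx":0,"wy":0,"wz":0,"tx":0,"ty":0,"tz":0,"jaw":0.085},
  {"wx":0,"wy":0,"wz":0,"tx":0,"ty":0,"tz":0,"jaw":0.085},
  {"wx":0,"wy":0,"wz":0,"tx":0,"ty":0,"tz":-0.02,"jaw":0.085},
  {"wx":0,"wy":0,"wz":0,"tx":0,"ty":0,"tz":-0.04,"jaw":0.085},
  {"wx":0,"wy":0,"wz":0,"tx":0,"ty":0,"tz":-0.05,"jaw":0.085},
  {"wx":0,"wy":0,"wz":0,"tx":0,"ty":0,"tz":-0.05,"jaw":0.085},
  {"wx":0,"wy":0,"wz":0,"tx":0,"ty":0.05,"tz":-0.03,"jaw":0.085},
  {"wx":0,"wy":0,"wz":0,"tx":0,"ty":0.05,"tz":0,"jaw":0.085},
  {"wx":0,"wy":0,"wz":0,"tx":0,"ty":0.04,"tz":0,"jaw":0.085},
  {"wx":0,"wy":0,"wz":0,"tx":0,"ty":0,"tz":0,"jaw":0.085},
])

```text
t: 27.2
eef_pos: [0.5157, -0.1046, 0.3117]
ee_rot: [0.0, 0.999, 0.033, 0.0]
ft_force: [-0.2, 0.1, -0.3]
finger_gap: 0.0848
gripper_force: 0.0
```

```bash
python3 - <<'E'
from h import *
s=optics.snapshot("scene")
c=cv2.resize(s["image"][110:230,280:400,::-1].copy(),None,fx=5,fy=5,interpolation=2)
for z in(.17,.085):
    q=np.array([proj(s,[.5065+.0285*np.cos(a),.0382+.0285*np.sin(a),z]) for a in np.linspace(0,6.283,60)])
    cv2.polylines(c,[((q-[280,110]+.5)*5).astype(np.int32)],True,(0,255,0),1)
cv2.imwrite("pics/fin.png",c)
E
```

```text
(no output)
```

View pics/fin.png

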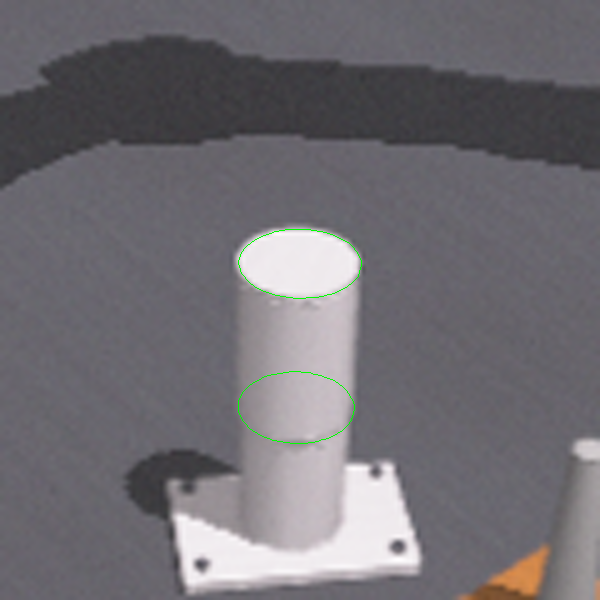

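The hood sits level on the shoulder. Its top, at crop (300,262), matches the predicted circle. Handing in.

```bash
python3 -c "
from bench import r
print(r.job_done())"
```

```text
the job is handed in; nothing more can be done
None
```

The straight mandrel is fully home in the case and the hood sits level on the shoulder; I handed the job in at about 27 s without touching the taper, pliers, jar or offcut (no verdict came back).

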